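# Change over to the next gel cartridge on a hand-cranked dosing press

## Task

The gel cartridge under the plunger of the dosing press is spent. Turn the crank on top clockwise to wind the plunger up until it lets go of the spent cartridge - you will feel the drag suddenly drop away - and stands just clear above its rim, stopping within a turn of that point. Then index the turret one position clockwise so that the next cartridge, with the orange follower, clicks in under the plunger, and leave the other things on the bench alone.

Things in the scene. Friction and masses are not known exactly. Their poses are not given: they have to be found in the camera images.
- press: Hand-cranked gel dosing press, bolted down: white base plate 230 x 360 x 18 mm, column of two rods and a screw under a white bridge (top 265 mm high) at its +y end, six-station turret at its -y end. Origin on the bench under it, z up. In this frame, mm: crank axis (0, 100), turret axis (0, -60), plunger (0, 2). The plunger arm, 34 mm wide, joins column and plunger at 165 to 265 mm height.
- crank_axis (a point): Point on the vertical crank axis, 288 mm above the bench, level with the top of the crank arm and of its 30 mm hub; nothing on the axis is higher. Clear space all round above the bridge.
- crank_knob (a point): Centre of the black upright crank knob, 309 mm above the bench: 22 mm diameter, 40 mm tall, spins freely on its pin, 50 mm from the crank axis on a flat arm 16 mm wide (top at 288 mm). It can be pushed round without grasping. Pushing takes about 8 N at the knob while the plunger drags in the spent cartridge, 1 to 2 N once free; it stays where left.
- crank (a joint): Crank angle (rad), growing as the crank turns clockwise seen from above; at 0 the arm points along +x of the press. The start angle varies. Each full turn (6.28) lifts carriage and plunger by 15 mm; hard stop at 27.2.
- plunger_foot (a point): Centre of the lower face of the plunger (rubber, blue lip, 23 mm diameter) on its carriage; at the start 20 to 35 mm below the cartridge rim, hidden inside the spent cartridge. The drag drops away as it comes level with the rim (within 2 mm).
- work_mouth (a point): Fixed point on the press: centre of the rim of whichever cartridge stands in the working position, 140 mm above the bench, on the plunger's axis. The plunger foot must end 3 to 18 mm above it. While the foot is below it the cartridge wall blocks the turret.
- turret_axis (a point): Point on the vertical turret axis, level with the top of the turret plate (118 mm above the bench). Plate 236 mm in diameter; the six cartridges stand on a 62 mm radius, 35 mm diameter, rims 22 mm above the plate.
- turret (a joint): Turret angle (rad), growing clockwise seen from above, 0 at the start. Spring detents every 1.047 rad (60 degrees): pushing takes up to about 9 N at a post, and past half way (0.52) the turret snaps on by itself into the next detent.
- post0 (a point): Top centre of one of six upright steel finger posts on the turret rim: 12 mm diameter, 50 mm tall above the plate, top 168 mm above the bench, 105 mm from the turret axis, 60 degrees apart, half way between cartridges. At the start post0 stands 30 degrees anticlockwise (seen from above) of the working station, close to the plunger arm.
- post1 (a point): Top centre of the next post, 60 degrees anticlockwise from post0: at the start straight out on the -x side of the press from the turret axis. Same size as post0.
- post2 (a point): Top centre of the next post, 60 degrees anticlockwise from post1: at the start on the (-x, -y) side of the press; an index moves it to where post1 was. Same size as post0.
- fresh_mouth (a point): Centre of the rim of the next fresh cartridge (white, with an orange follower disc inside just under the rim), at the start one station anticlockwise of the spent one; 140 mm above the bench. The spent cartridges look black inside.
- tub_a: Lidded clear culture tub with plantlets, 84 mm diameter, 76 mm tall, loose, beside the press near the column on the robot's side. Origin under its centre. Bystander.
- tub_b: Another such tub, loose, beyond the column end of the press. Bystander.
- tub_c: Another such tub, loose, to the left of the press. Bystander.
- dishes: Two stacked petri dishes, 92 mm diameter, 33 mm tall, loose, on the robot's side of the press at its turret end. Origin under the centre. Bystander.
- wash_bottle: White bottle with blue cap, 60 mm diameter, 170 mm tall, loose, on the left. Origin under the centre. Bystander.
- beaker: Open bluish plastic beaker, 90 mm diameter, 110 mm tall, loose, on the right. Origin under the centre. Bystander.
- forceps: Steel forceps lying on the bench, 150 mm long, 8 mm high, loose, on the right. Origin under the middle. Bystander.

How it is judged:
By the outcome, as a careful person would: the job done as asked, in the order asked, and still so for the second after the job is handed in, with the robot touching nothing.
It also fails if it takes over 67 s, if anything falls off the work surface, if the arm or the gripper's body presses on something with over 40 N, if the wrist force passes 120 N, or if a joint passes its speed limit or range.

## Robot

A 6-joint arm with a two-finger parallel gripper is mounted at the origin on the work surface. World frame = base frame: x ahead of the robot, y to its left, z up, the work surface at z = 0. Lengths are in m, angles in rad, forces in N, time in s.
With the tool pointing down it reaches from about 0.3 to 0.85 m from the base axis. Payload 4.2 kg.
Tool frame: the origin (TCP) lies at the very end of the fingers, on their centre line; the grasp point (between the pads) lies 19 mm behind it (arm.hold_point_z is the distance from the TCP to the grasp point, in m); z points along the fingers, y is the direction in which the jaws open and shut (so a half turn about z gives the same grasp; the last joint's range is limited). The gripper opens to 91 mm and grips with 3 to 60 N. Pads are 32 mm wide; open, the fingers measure 118 mm over their backs; the gripper's body (76 mm by 178 mm) begins 60 mm behind the grasp point.
Start: joints at [-1.36, 0.32, 1.565, -0, 1.257, -0.02], TCP at [0.132, -0.56, 0.214] pointing down, gripper open.
Joint ranges: [-3.11, 3.11], [-0.84, 2.01], [0.21, 2.61], [-1.34, 4.49], [0.05, 2.63], [-2.56, 2.56]. Speed limits (rad/s): [2.57, 2.57, 3.14, 3.14, 3.14, 3.14].

## Interface

Orientations are given as [roll, pitch, yaw] about the fixed x, y, z axes, in that order (R = Rz(yaw) Ry(pitch) Rx(roll)).
In Python, from plant import arm, eyes, ticket gives the robot as it stands. The module is installed in compiled form; this text tells all that it offers.
- The arm moves only by the tool step_arm, never from a script. Its argument "moves" is a list of rows, each a list of 3 entries, a list of its own where there are three numbers: the finger opening in cm, from 0 to 9.12, then the shift along the world's x, y, z in cm, then the turn, a rotation vector about the world's x, y, z in rad. A call has 1 to 5 rows; each row is the pose to reach, as a shift and turn from the pose commanded when the call began; what a row does not reach only later rows make up. A row lasts 1/12 s, in which the tool goes at most 41.7 mm and 7.16 degrees, less where a joint would pass 70% of its speed; a pose out of reach is approached as far as the arm can. A call with a gripper value outside its range is refused whole. The fingers move at their own pace and stop on an object; the grip force is fixed at half the most. Time passes only in rows, so rows that repeat a pose let the fingers close. It gives the time, the measured TCP pose, the force and the opening at its end, in the units of the state.
- arm.state(): the state, without advancing time (a new reading comes with each control period).
- eyes.capture(name): name is "scene" or "top"; returns (picture, depth): 480x640x3 uint8, red, green, blue; 480x640 float32, m along the optical axis (not along the pixel's ray), 0 where there is no reading.
- eyes.camera_params(name): a dict with "fx", "fy", "cx", "cy" (pixels), "pose" (4x4, takes a point from camera to world coordinates). Camera axes: x right, y down, z forward; pixel columns grow to the right and rows downward; lengths in m; the calibration is good to about 2 mm. A picture is of the moment at which its call begins. camera_params takes no time and is no camera call.
- ticket.finish_job(): hands the job in, once; it reports no verdict.
The state is a dict: "t": time; "joints": joint angles; "joint_vel": joint speeds; "tau": joint torques, N m; "tool_pos": TCP position; "tcp_rot": TCP orientation; "ft_force": force on the tool from outside, world axes, zero at the start; "wrist_torque": the same for the moment, N m; "width": opening from 0.0 (shut) to 1.0 (fully open).
Only numpy, scipy, OpenCV 4.12 (cv2) and the standard library are available. Lean on these libraries where they do the work, as an engineer would, in place of code of your own. Each camera call takes 0.05 s, during which the arm holds its last target. There are 200 camera calls.

## Working session

There is one attempt and no reset: what is moved stays moved. The work goes in short steps, Python scripts to look and compute and a tool call to move; the robot and the scene stay as the last step left them, time stands still between calls to the robot, and variables do not carry over. Pictures are saved under pics/ and viewed, about 8 in all and at most 12, crops included, and the job is handed in when it is done.

Besides the shell and the picture viewer there is one more tool, called after "Request:" as a command line: name --argument value ..., lists and objects as JSON in quotes. step_arm: Moves the arm, as the interface text tells. Its arguments: {"type":"object","properties":{"moves":{"type":"array","items":{"type":"array"}}},"required":["moves"]}

```bash
mkdir -p pics; cat > h.py <<'E'
import numpy as np,cv2
from plant import arm,eyes,ticket
def cap(n,f=None):
    p,d=eyes.capture(n)
    if f: cv2.imwrite('pics/'+f,cv2.cvtColor(p,cv2.COLOR_RGB2BGR))
    return p,d
def world(n,u,v,depth):
    c=eyes.camera_params(n);P=c['pose']
    q=np.stack([(np.asarray(u)-c['cx'])/c['fx']*depth,(np.asarray(v)-c['cy'])/c['fy']*depth,depth*np.ones_like(np.asarray(u,float))],-1)
    return q@P[:3,:3].T+P[:3,3]
def ray(n,u,v,z):
    o=eyes.camera_params(n)['pose'][:3,3];w=world(n,u,v,1.0)-o
    return o+w*((z-o[2])/w[...,2:3])
E
python3 - <<'E'
from h import *
np.set_printoptions(precision=3,suppress=True)
for n in('scene','top'):
    p,d=cap(n,n+'0.png');np.savez(n+'0.npz',p=p,d=d);c=eyes.camera_params(n);print(n,c)
print(arm.state(),arm.hold_point_z)
E
```

```text
scene {'fx': 547.7691520206407, 'fy': 547.7691520206407, 'cx': 316.5957795681894, 'cy': 246.41803795619447, 'pose': array([[ 0.848,  0.403, -0.345,  0.998],
       [ 0.53 , -0.626,  0.572, -0.784],
       [ 0.015, -0.668, -0.744,  1.227],
       [ 0.   ,  0.   ,  0.   ,  1.   ]])}
top {'fx': 610.8072389105059, 'fy': 610.8072389105059, 'cx': 326.95632123861424, 'cy': 251.42668836102524, 'pose': array([[ 0.001, -0.997,  0.081,  0.338],
       [-1.   , -0.002, -0.003,  0.005],
       [ 0.003, -0.081, -0.997,  1.995],
       [ 0.   ,  0.   ,  0.   ,  1.   ]])}
{'t': 0.1, 'joints': array([-1.36 ,  0.32 ,  1.566, -0.   ,  1.257, -0.02 ]), 'joint_vel': array([-0.   , -0.003, -0.003, -0.001,  0.   , -0.001]), 'tau': array([  0.   , -41.333, -23.251,   0.073,   0.042,  -0.   ]), 'tool_pos': array([ 0.131, -0.559,  0.213]), 'tcp_rot': array([-3.14 , -0.   ,  0.231]), 'ft_force': array([-1.092,  0.099,  0.038]), 'wrist_torque': array([-0.01 ,  0.047,  0.016]), 'width': 0.9999681805165539} 0.0188
```

View pics/scene0.png

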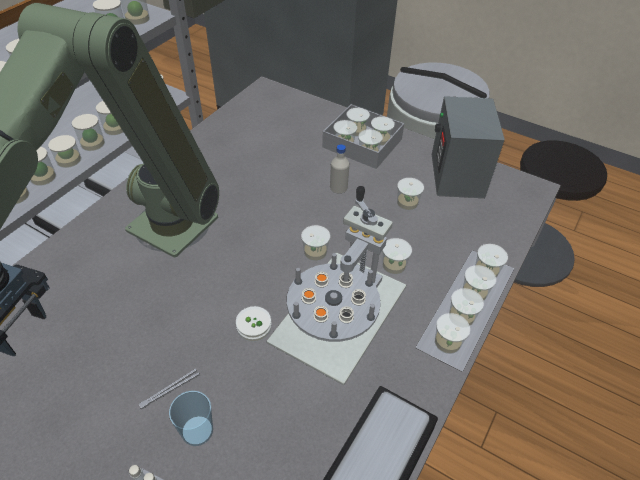

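View pics/top0.png

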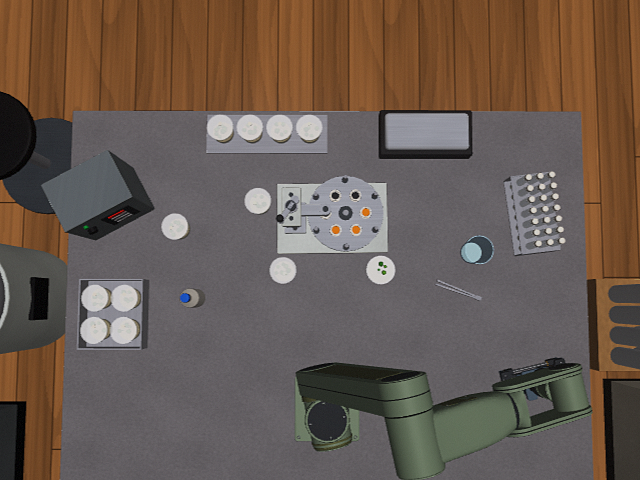

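The scene picture shows the turret hub near (333,297), the crank hub near (369,215) and the knob near (361,192). In the top picture the turret hub is near (345,212), the crank hub near (291,205) and the knob near (280,218). I'll zoom in on both.

```bash
python3 - <<'E'
from h import *
a=cv2.imread('pics/top0.png')[165:265,260:400];b=cv2.imread('pics/scene0.png')[175:355,265:415]
a=cv2.resize(a,(560,400)[:2],interpolation=cv2.INTER_CUBIC) # 4x
b=cv2.resize(b,None,fx=2.2,fy=2.2,interpolation=cv2.INTER_CUBIC)[:400,:240] if 0 else cv2.resize(b[:, :],None,fx=3,fy=3,interpolation=cv2.INTER_CUBIC)
cv2.imwrite('pics/c_top.png',a);cv2.imwrite('pics/c_scene.png',b)
np.set_printoptions(precision=4,suppress=True)
for n,box,zs in(('top',(165,265,260,400),0.135),('scene',(175,355,265,415),0.135)):
    z=np.load(n+'0.npz');p=z['p'];d=z['d']
    h=cv2.cvtColor(p,cv2.COLOR_RGB2HSV)
    m=cv2.inRange(h,(5,150,120),(22,255,255));m[:box[0]]=0;m[box[1]:]=0;m[:,:box[2]]=0;m[:,box[3]:]=0
    k,l,s,c=cv2.connectedComponentsWithStats(m)
    for i in range(1,k):
        if s[i,4]>8:
            w=ray(n,*c[i],zs); print(n,c[i],s[i,4],w, world(n,*c[i],float(np.median(d[l==i]))))
# high points by depth in top view
d=np.load('top0.npz')['d']
v,u=np.mgrid[170:262,262:392];W=world('top',u,v,d[170:262,262:392])if 0 else None
c=eyes.camera_params('top');D=d[170:262,262:392]
q=np.stack([(u-c['cx'])/c['fx']*D,(v-c['cy'])/c['fy']*D,D],-1)@c['pose'][:3,:3].T+c['pose'][:3,3]
for lo,hi,nm in((.295,.345,'knob'),(.276,.294,'arm/hub'),(.255,.272,'bridge'),(.155,.178,'posts'),(.008,.026,'base')):
    m=((q[...,2]>lo)&(q[...,2]<hi)).astype(np.uint8)
    k,l,s,cc=cv2.connectedComponentsWithStats(m)
    for i in range(1,k):
        if s[i,4]>=5: print(nm,s[i],'px',cc[i]+[262,170],q[l==i].mean(0))
E
```

```text
top [365.3256 211.7442] 43 [ 0.6121 -0.1176  0.135 ] [ 0.612  -0.1175  0.1353]
top [335.3958 229.5417] 48 [ 0.5569 -0.0256  0.135 ] [ 0.557  -0.0256  0.1344]
top [355.7955 229.25  ] 44 [ 0.5579 -0.0881  0.135 ] [ 0.558  -0.0882  0.1345]
scene [321.3095 277.3333] 42 [ 0.5584 -0.0275  0.135 ] [ 0.5574 -0.0258  0.1327]
scene [308.6087 293.6957] 46 [ 0.5591 -0.0888  0.135 ] [ 0.5582 -0.0873  0.1327]
scene [320.6346 311.9615] 52 [ 0.6133 -0.1195  0.135 ] [ 0.6125 -0.1183  0.1329]
knob [14 44  8  9 51] px [279.1373 218.1765] [0.5657 0.1324 0.3256]
arm/hub [ 17  25  20  29 188] px [289.6383 206.1117] [0.6053 0.106  0.2873]
bridge [ 19  17  20  40 499] px [291.0741 206.7455] [0.6069 0.1032 0.2653]
posts [81  5  4  4 13] px [344.3846 176.6154] [ 0.7143 -0.0523  0.169 ]
posts [51 22  4  5 13] px [314.7692 194.1538] [0.6605 0.0373 0.1683]
posts [111  22   4   4  14] px [374.7143 193.5   ] [ 0.6629 -0.144   0.168 ]
posts [52 57  4  4 13] px [315.3846 228.3846] [0.5563 0.0351 0.1686]
posts [112  56   4   5  14] px [375.4286 227.7857] [ 0.5584 -0.1455  0.1691]
posts [82 74  4  4 13] px [345.6154 245.3846] [ 0.5051 -0.0558  0.1688]
base [16  9  4  3  5] px [279.6 179.8] [0.7358 0.1559 0.0109]
base [ 13  12  46  33 407] px [296.0909 192.5258] [0.6924 0.1011 0.0179]
base [ 85  13  42  71 710] px [377.6887 225.2873] [ 0.5852 -0.1655  0.0176]
base [ 2 40  4  4  5] px [265.8 211.4] [0.6306 0.2001 0.013 ]
base [ 14  48  70  37 957] px [300.0575 242.3866] [0.5285 0.0873 0.0179]
base [10 78  4  5  7] px [273.5714 249.8571] [0.5046 0.1738 0.0103]
```

View pics/c_top.png

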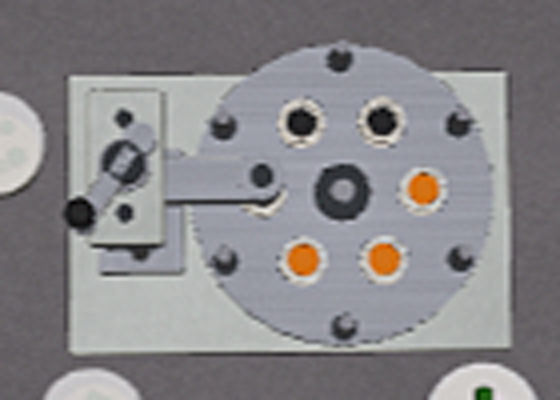

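View pics/c_scene.png

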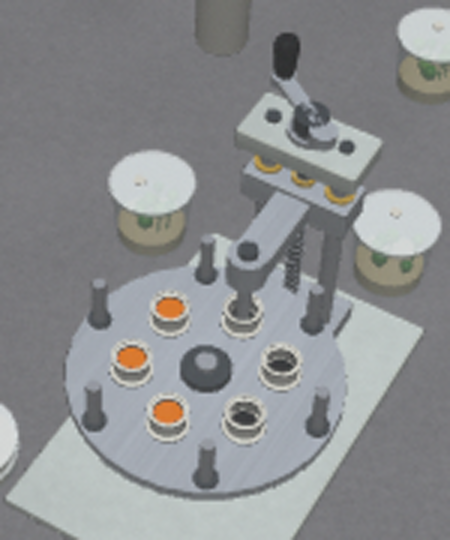

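The crops agree with the numbers:
- **Turret centre:** about (0.610, -0.054), with the posts 104.6 mm from it.
- **Crank axis:** about (0.607, 0.106).
- **Knob:** about (0.566, 0.132), 49 mm from the axis, with its top near 0.326.
- **Yaw:** the press is turned about 1°.
- **Next post to push:** post2 at (0.558, -0.146).

I'll rise and travel over to the knob.

Request:
step_arm --moves '[[5,[4,6,19],[0,0,0]],[5,[4,6,19],[0,0,0]],[5,[4,6,19],[0,0,0]],[5,[4,6,19],[0,0,0]],[5,[4,6,19],[0,0,0]]]'

```text
t: 0.52
tool_pos: [0.1719, -0.4988, 0.4064]
tcp_rot: [3.14, -0.0, 0.231]
ft_force: [-0.3, -0.9, 0.9]
width: 0.665
```

Request:
step_arm --moves '[[5,[2,3.5,0],[0,0,0]],[5,[4,6.8,0],[0,0,0]],[5,[6,10,0],[0,0,0]],[5,[8,13.5,0],[0,0,0]],[5,[10,17,0],[0,0,0]]]'

```text
t: 0.93
tool_pos: [0.2719, -0.328, 0.4036]
tcp_rot: [-3.141, 0.0, 0.23]
ft_force: [0.8, 0.2, 0.1]
width: 0.549
```

Request:
step_arm --moves '[[5,[2,3.5,0],[0,0,0]],[5,[4,6.8,0],[0,0,0]],[5,[6,10,0],[0,0,0]],[5,[8,13.5,0],[0,0,0]],[5,[10,17,0],[0,0,0]]]'

```text
t: 1.35
tool_pos: [0.3718, -0.1579, 0.4038]
tcp_rot: [3.142, 0.0, 0.23]
ft_force: [1.2, -1.1, -0.3]
width: 0.549
```

Request:
step_arm --moves '[[5,[2,3.5,0],[0,0,0]],[5,[4,6.8,0],[0,0,0]],[5,[6,10,0],[0,0,0]],[5,[8,13.5,0],[0,0,0]],[5,[10,17,0],[0,0,0]]]'

```text
t: 1.77
tool_pos: [0.4719, 0.0122, 0.4037]
tcp_rot: [3.141, 0.0, 0.231]
ft_force: [-0.3, -1.3, 1.0]
width: 0.548
```

Request:
step_arm --moves '[[5,[2.4,3,0],[0,0,0]],[5,[4.8,6,0],[0,0,0]],[5,[7.1,9,0],[0,0,0]],[5,[9.4,12,0],[0,0,0]],[5,[9.4,12,-2],[0,0,0]]]'

```text
t: 2.18
tool_pos: [0.5703, 0.1358, 0.3844]
tcp_rot: [-3.139, -0.007, 0.236]
ft_force: [-0.8, -1.0, -1.5]
width: 0.547
```

Request:
step_arm --moves '[[5,[0,0,-2.5],[0,0,0]],[5,[0,0,-5],[0,0,0]],[5,[0,0,-7],[0,0,0]],[5,[0,0,-8.5],[0,0,0]],[5,[0,0,-8.5],[0,0,0]]]'

```text
t: 2.6
tool_pos: [0.5636, 0.1299, 0.2948]
tcp_rot: [-3.141, 0.008, 0.231]
ft_force: [0.4, -0.1, -0.0]
width: 0.547
```

```bash
python3 - <<'E'
from h import *
p,d=cap('scene')
a=cv2.resize(p[120:280,290:440],None,fx=3.5,fy=3.5,interpolation=cv2.INTER_CUBIC)
cv2.imwrite('pics/s1.png',a[...,::-1]);print(arm.state()['ft_force'],arm.state()['joints'])
E
```

```text
[0.04647466 0.16093052 0.25364121] [ 2.06613830e-01  2.90938675e-01  1.39889193e+00 -1.19153153e-04
  1.45648045e+00  1.54657284e+00]
```

View pics/s1.png

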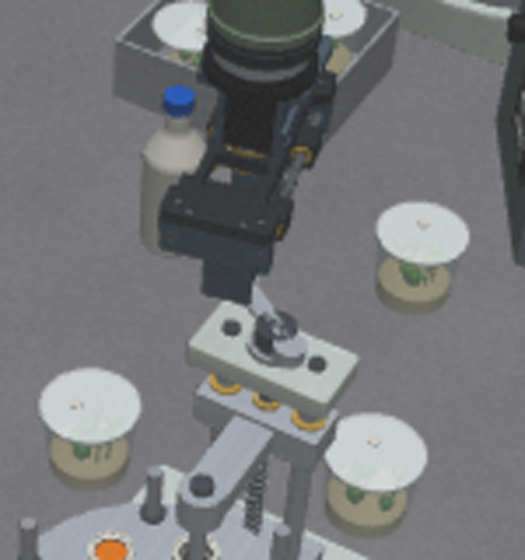

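The fingers are now either side of the knob, around crop (230,260), and nothing has been touched. Closing the fingers.

Request:
step_arm --moves '[[1.5,[0,0,0],[0,0,0]],[1.5,[0,0,0],[0,0,0]],[1.5,[0,0,0],[0,0,0]],[1.5,[0,0,0],[0,0,0]],[1.5,[0,0,0],[0,0,0]]]'

```text
t: 3.07
tool_pos: [0.5657, 0.1305, 0.2999]
tcp_rot: [-3.141, -0.001, 0.231]
ft_force: [-0.1, 0.6, 1.8]
width: 0.237
```

Request:
step_arm --moves '[[1.5,[0,0,0],[0,0,0]],[1.5,[0,0,0],[0,0,0]],[1.5,[0,0,0],[0,0,0]],[1.5,[0,0,0],[0,0,0]],[1.5,[0,0,0],[0,0,0]]]'

```text
t: 3.48
tool_pos: [0.5658, 0.1304, 0.2998]
tcp_rot: [-3.141, -0.002, 0.231]
ft_force: [-1.2, 1.4, 5.5]
width: 0.234
```

Knob gripped: width reads 21 mm and the radius fits. I'll work out the waypoint shifts for the circle, five rows of 24° per call, so three calls make one turn.

```bash
python3 - <<'E'
import numpy as np
f=lambda a:5*np.array([np.cos(np.radians(a)),np.sin(np.radians(a))])
for s in (148.5,28.5,268.5):
    print(s,[list((f(s-24*i)-f(s)).round(2)) for i in range(1,6)])
print([list((f(148.5-12*i)-f(148.5)).round(2)) for i in range(1,6)])
E
```

```text
148.5 [[np.float64(1.43), np.float64(1.51)], [np.float64(3.35), np.float64(2.3)], [np.float64(5.43), np.float64(2.25)], [np.float64(7.31), np.float64(1.35)], [np.float64(8.66), np.float64(-0.23)]]
28.5 [[np.float64(0.59), np.float64(-1.99)], [np.float64(0.32), np.float64(-4.05)], [np.float64(-0.77), np.float64(-5.83)], [np.float64(-2.48), np.float64(-7.01)], [np.float64(-4.52), np.float64(-7.38)]]
268.5 [[np.float64(-2.02), np.float64(0.49)], [np.float64(-3.67), np.float64(1.75)], [np.float64(-4.66), np.float64(3.58)], [np.float64(-4.83), np.float64(5.65)], [np.float64(-4.13), np.float64(7.61)]]
[[np.float64(0.64), np.float64(0.83)], [np.float64(1.43), np.float64(1.51)], [np.float64(2.35), np.float64(2.01)], [np.float64(3.35), np.float64(2.3)], [np.float64(4.39), np.float64(2.39)]]
```

Request:
step_arm --moves '[[1.5,[0.64,0.83,0],[0,0,0]],[1.5,[1.43,1.51,0],[0,0,0]],[1.5,[2.35,2.01,0],[0,0,0]],[1.5,[3.35,2.3,0],[0,0,0]],[1.5,[4.39,2.39,0],[0,0,0]]]'

```text
t: 3.9
tool_pos: [0.6073, 0.1533, 0.2996]
tcp_rot: [3.139, 0.007, 0.231]
ft_force: [-9.2, -6.2, 10.8]
width: 0.232
```

Request:
step_arm --moves '[[1.5,[1.04,-0.14,0],[0,0,0]],[1.5,[2.02,-0.49,0],[0,0,0]],[1.5,[2.92,-1.04,0],[0,0,0]],[1.5,[3.67,-1.75,0],[0,0,0]],[1.5,[4.27,-2.62,0],[0,0,0]]]'

```text
t: 4.32
tool_pos: [0.6497, 0.1305, 0.2996]
tcp_rot: [-3.136, 0.006, 0.232]
ft_force: [-10.1, 4.1, 9.4]
width: 0.234
```

Request:
step_arm --moves '[[1.5,[0.59,-1.99,0],[0,0,0]],[1.5,[0.32,-4.05,0],[0,0,0]],[1.5,[-0.77,-5.83,0],[0,0,0]],[1.5,[-2.48,-7.01,0],[0,0,0]],[1.5,[-4.52,-7.38,0],[0,0,0]]]'

```text
t: 4.73
tool_pos: [0.613, 0.0533, 0.2997]
tcp_rot: [3.138, -0.014, 0.23]
ft_force: [10.5, -0.5, 3.3]
width: 0.236
```

Request:
step_arm --moves '[[1.5,[-2.02,0.49,0],[0,0,0]],[1.5,[-3.67,1.75,0],[0,0,0]],[1.5,[-4.66,3.58,0],[0,0,0]],[1.5,[-4.83,5.65,0],[0,0,0]],[1.5,[-4.13,7.61,0],[0,0,0]]]'

```text
t: 5.15
tool_pos: [0.5634, 0.127, 0.2997]
tcp_rot: [3.134, 0.005, 0.229]
ft_force: [-1.2, -11.1, 6.3]
width: 0.232
```

Request:
step_arm --moves '[[1.5,[1.43,1.51,0],[0,0,0]],[1.5,[3.35,2.3,0],[0,0,0]],[1.5,[5.43,2.25,0],[0,0,0]],[1.5,[7.31,1.35,0],[0,0,0]],[1.5,[8.66,-0.23,0],[0,0,0]]]'

```text
t: 5.57
tool_pos: [0.6498, 0.1307, 0.2995]
tcp_rot: [-3.137, 0.008, 0.234]
ft_force: [-15.1, 3.1, 10.8]
width: 0.234
```

Request:
step_arm --moves '[[1.5,[0.59,-1.99,0],[0,0,0]],[1.5,[0.32,-4.05,0],[0,0,0]],[1.5,[-0.77,-5.83,0],[0,0,0]],[1.5,[-2.48,-7.01,0],[0,0,0]],[1.5,[-4.52,-7.38,0],[0,0,0]]]'

```text
t: 5.98
tool_pos: [0.6131, 0.0533, 0.2997]
tcp_rot: [3.138, -0.014, 0.23]
ft_force: [10.6, 0.2, 4.5]
width: 0.234
```

Still dragging at 10.6 N after 600° (25 mm).

Request:
step_arm --moves '[[1.5,[-2.02,0.49,0],[0,0,0]],[1.5,[-3.67,1.75,0],[0,0,0]],[1.5,[-4.66,3.58,0],[0,0,0]],[1.5,[-4.83,5.65,0],[0,0,0]],[1.5,[-4.13,7.61,0],[0,0,0]]]'

```text
t: 6.4
tool_pos: [0.5636, 0.1271, 0.2999]
tcp_rot: [3.134, 0.005, 0.229]
ft_force: [-1.6, -11.3, 7.0]
width: 0.234
```

Request:
step_arm --moves '[[1.5,[0.64,0.83,0],[0,0,0]],[1.5,[1.43,1.51,0],[0,0,0]],[1.5,[2.35,2.01,0],[0,0,0]],[1.5,[3.35,2.3,0],[0,0,0]],[1.5,[4.39,2.39,0],[0,0,0]]]'

```text
t: 6.82
tool_pos: [0.6098, 0.1532, 0.2997]
tcp_rot: [3.138, 0.001, 0.231]
ft_force: [-1.8, -6.4, 7.8]
width: 0.232
```

The drag dropped: tangential force is 1.8 N, against about 10 N, somewhere between 720° and 780°. I'll wind another 180°, about 7.5 mm.

Request:
step_arm --moves '[[1.5,[1.04,-0.14,0],[0,0,0]],[1.5,[2.02,-0.49,0],[0,0,0]],[1.5,[2.92,-1.04,0],[0,0,0]],[1.5,[3.67,-1.75,0],[0,0,0]],[1.5,[4.27,-2.62,0],[0,0,0]]]'

```text
t: 7.23
tool_pos: [0.6511, 0.1282, 0.2997]
tcp_rot: [-3.141, 0.004, 0.232]
ft_force: [-9.5, -0.9, 10.0]
width: 0.233
```

Request:
step_arm --moves '[[1.5,[0.59,-1.99,0],[0,0,0]],[1.5,[0.32,-4.05,0],[0,0,0]],[1.5,[-0.77,-5.83,0],[0,0,0]],[1.5,[-2.48,-7.01,0],[0,0,0]],[1.5,[-4.52,-7.38,0],[0,0,0]]]'

```text
t: 7.65
tool_pos: [0.61, 0.053, 0.2998]
tcp_rot: [3.139, -0.007, 0.229]
ft_force: [3.6, 1.3, 4.8]
width: 0.234
```

Request:
step_arm --moves '[[1.5,[0,0,0],[0,0,0]],[3,[0,0,0],[0,0,0]],[5,[0,0,0],[0,0,0]],[5,[0,0,0],[0,0,0]],[5,[0,0,0],[0,0,0]]]'

```text
t: 8.07
tool_pos: [0.6079, 0.0548, 0.2977]
tcp_rot: [-3.141, 0.001, 0.231]
ft_force: [0.4, -0.1, 0.9]
width: 0.496
```

Request:
step_arm --moves '[[5,[0,0,3],[0,0,0]],[5,[0,0,6.5],[0,0,0]],[3,[-0.5,-3.5,6.5],[0,0,0.11]],[1,[-1,-7,6.5],[0,0,0.22]],[0,[-1.5,-11,6.5],[0,0,0.33]]]'

```text
t: 8.48
tool_pos: [0.5929, -0.0556, 0.364]
tcp_rot: [3.141, -0.001, 0.569]
ft_force: [0.6, -0.1, 0.8]
width: 0.358
```

Request:
step_arm --moves '[[0,[-0.5,-4,0],[0,0,0.11]],[0,[-0.8,-8,0],[0,0,0.22]],[0,[-1.1,-10.8,0],[0,0,0.22]],[0,[-1.1,-10.8,-4],[0,0,0.22]],[0,[-1.1,-10.8,-8],[0,0,0.22]]]'

```text
t: 8.9
tool_pos: [0.5829, -0.1662, 0.2847]
tcp_rot: [3.136, -0.003, 0.778]
ft_force: [0.7, -0.2, -1.1]
width: 0.015
```

```bash
python3 - <<'E'
from h import *
p,d=cap('scene');q,_=cap('top')
a=cv2.resize(p[170:360,265:415],None,fx=3,fy=3,interpolation=cv2.INTER_CUBIC)
cv2.imwrite('pics/s2.png',a[...,::-1]);print(arm.state()['tool_pos'],arm.state()['tcp_rot'],arm.state()['width'])
E
```

```text
[ 0.57634081 -0.16276953  0.2750032 ] [-3.12435139  0.00924546  0.780141  ] 0.001597446972939902
```

View pics/s2.png

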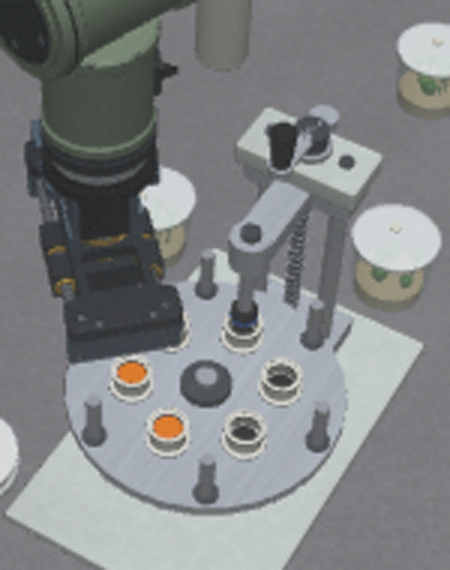

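The picture shows the plunger's blue lip at crop (243,315), up out of the spent cartridge's mouth. The knob is at (283,145) and the gripper at (125,320). I'll check the foot height and where post2 is.

```bash
python3 - <<'E'
from h import *
np.set_printoptions(precision=4,suppress=True)
c=eyes.camera_params('scene');P=c['pose']
def proj(w):
    q=(np.asarray(w)-P[:3,3])@P[:3,:3];return np.array([c['fx']*q[0]/q[2]+c['cx'],c['fy']*q[1]/q[2]+c['cy']])
for z in(.140,.143,.150,.158):print('foot',z,proj((.6088,.008,z)))
print('post2',proj((.558,-.1455,.168)),(proj((.558,-.1455,.168))-[265,170])*3)
p,d=cap('scene');h=cv2.cvtColor(p,cv2.COLOR_RGB2HSV)
m=cv2.inRange(h,(100,100,30),(130,255,255));m[:255]=0;m[300:]=0;m[:,:325]=0;m[:,365:]=0
ys,xs=np.nonzero(m);print(xs.min(),xs.max(),ys.min(),ys.max(),len(xs))
for y in np.unique(ys):print(y,xs[ys==y].min(),xs[ys==y].max())
mm=m>0;w=world('scene',xs,ys,d[mm][:,None][:,0][...,None][:,0]) if 0 else np.array([world('scene',x,y,float(d[y,x])) for x,y in zip(xs,ys)])
print(w[:,2].min(),np.percentile(w[:,2],[10,50,90]))
print(arm.state()['tool_pos'])
E
```

```text
foot 0.14 [345.4983 275.3112]
foot 0.143 [345.5624 274.57  ]
foot 0.15 [345.7128 272.8314]
foot 0.158 [345.8862 270.8283]
post2 [295.4559 301.2078] [ 91.3677 393.6233]
343 349 277 278 6
277 343 349
278 344 347
0.14779473095613116 [0.1484 0.1493 0.1499]
[ 0.5795 -0.1633  0.2802]
```

By depth the lip's lower edge is at z ≈ 0.148, so the foot is about 8 mm above the rim. That matches 7.5–10 mm from the turns. Now down behind post2.

Request:
step_arm --moves '[[0,[0,0,-4],[0,0,0]],[0,[0,0,-8],[0,0,0]],[0,[0,0,-11.5],[0,0,0]],[0,[0,0,-13.5],[0,0,0]],[0,[0,0,-13.5],[0,0,0]]]'

```text
t: 9.47
tool_pos: [0.5814, -0.1632, 0.1473]
tcp_rot: [-3.138, 0.002, 0.782]
ft_force: [-1.3, -0.1, -0.3]
width: 0.008
```

Request:
step_arm --moves '[[0,[0,0,0],[0,0,0]],[0,[0,0,0],[0,0,0]],[0,[-0.4,0.2,0],[0,0,0]],[0,[-0.8,0.4,0],[0,0,0]],[0,[-0.8,0.4,0],[0,0,0]]]'

```text
t: 9.88
tool_pos: [0.5729, -0.1596, 0.1506]
tcp_rot: [3.14, -0.001, 0.781]
ft_force: [-0.7, -0.7, 0.7]
width: 0.005
```

Request:
step_arm --moves '[[0,[-0.9,0.8,0],[0,0,0]],[0,[-1.8,1.7,0],[0,0,0]],[0,[-2.7,2.7,0],[0,0,0]],[0,[-3.5,3.8,0],[0,0,0]],[0,[-4.2,4.9,0],[0,0,0]]]'

```text
t: 10.3
tool_pos: [0.5335, -0.1151, 0.151]
tcp_rot: [3.129, 0.001, 0.782]
ft_force: [1.7, -5.2, 0.9]
width: 0.008
```

Request:
step_arm --moves '[[0,[-0.3,0.6,0],[0,0,0]],[0,[-0.5,1,0],[0,0,0]],[0,[-0.5,1,0],[0,0,0]],[0,[-0.5,1,0],[0,0,0]],[0,[-0.5,1,0],[0,0,0]]]'

```text
t: 10.72
tool_pos: [0.5263, -0.1009, 0.1489]
tcp_rot: [-3.141, -0.0, 0.781]
ft_force: [-1.0, 0.4, 0.2]
width: 0.005
```

```bash
python3 - <<'E'
from h import *
p,d=cap('top','top3.png');np.set_printoptions(precision=4,suppress=True)
h=cv2.cvtColor(p,cv2.COLOR_RGB2HSV);m=cv2.inRange(h,(5,150,120),(22,255,255));m[:165]=0;m[265:]=0;m[:,:260]=0;m[:,400:]=0
k,l,s,c=cv2.connectedComponentsWithStats(m)
for i in range(1,k):
    if s[i,4]>5:
        w=ray('top',*c[i],.135);v=w-[.6096,-.0542,0];print(s[i,4],w,np.degrees(np.arctan2(v[1],v[0])),np.hypot(*v[:2]))
cv2.imwrite('pics/t3.png',cv2.resize(p[165:265,260:400],None,fx=4,fy=4,interpolation=cv2.INTER_CUBIC)[...,::-1])
E
```

```text
25 [0.5966 0.0044 0.135 ] 102.53700408529613 0.060072422914668806
45 [ 0.553  -0.0342  0.135 ] 160.5751954355308 0.06005722007960245
```

View pics/t3.png

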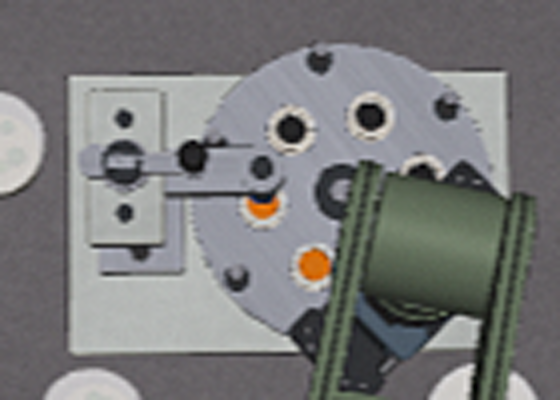

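The orange cartridge is arriving under the plunger at crop (263,207). The turret reads about 53° and may still be snapping, so I'll wait and measure again.

Request:
step_arm --moves '[[0,[0,0,0],[0,0,0]],[0,[0,0,0],[0,0,0]],[0,[0,0,0],[0,0,0]],[0,[0,0,0],[0,0,0]],[0,[0,0,0],[0,0,0]]]'

```text
t: 11.18
tool_pos: [0.5261, -0.1009, 0.1489]
tcp_rot: [-3.142, 0.0, 0.781]
ft_force: [0.2, 0.1, -0.3]
width: 0.009
```

```bash
cat > tur.py <<'E'
from h import *
np.set_printoptions(precision=4,suppress=True)
for f in('top','scene'):
    p,d=cap(f);z=.135
    h=cv2.cvtColor(p,cv2.COLOR_RGB2HSV);m=cv2.inRange(h,(5,150,120),(22,255,255))
    b=(165,265,260,400) if f=='top' else (175,355,265,415)
    o=np.zeros_like(m);o[b[0]:b[1],b[2]:b[3]]=m[b[0]:b[1],b[2]:b[3]]
    k,l,s,c=cv2.connectedComponentsWithStats(o)
    for i in range(1,k):
        if s[i,4]>5:
            w=ray(f,*c[i],z);v=w-[.6096,-.0542,0];print(f,s[i,4],c[i],w[:2],np.degrees(np.arctan2(v[1],v[0]))%360,np.hypot(*v[:2]))
E
python3 tur.py
```

```text
top 45 [335.8667 229.7111] [ 0.5564 -0.0271] 152.99837383023132 0.059738036211671085
scene 45 [321.0667 277.3778] [ 0.5579 -0.0279] 153.04749849530612 0.05797969213520152
scene 18 [345.1111 279.1111] [0.6124 0.0004] 87.07269989472134 0.054624756756314154
scene 25 [308.64 295.28] [ 0.5618 -0.0929] 218.97768766731588 0.061474120911929414
```

60.3° in both views: it has clicked in. Lift straight up and move clear.

Request:
step_arm --moves '[[0,[0,0,3],[0,0,0]],[0,[0,0,7],[0,0,0]],[0,[0,0,11],[0,0,0]],[0,[0,0,15],[0,0,0]],[0,[0,0,19],[0,0,0]]]'

```text
t: 11.7
tool_pos: [0.5257, -0.1008, 0.341]
tcp_rot: [3.141, -0.0, 0.781]
ft_force: [0.6, -1.1, 0.1]
width: 0.008
```

Request:
step_arm --moves '[[0,[-2,-3,0],[0,0,0]],[0,[-4,-6,0],[0,0,0]],[0,[-6,-9,0],[0,0,0]],[0,[-8,-12,0],[0,0,0]],[0,[-10,-15,0],[0,0,0]]]'

```text
t: 12.12
tool_pos: [0.425, -0.2519, 0.3391]
tcp_rot: [3.141, -0.0, 0.781]
ft_force: [1.2, -0.2, -0.3]
width: 0.005
```

Request:
step_arm --moves '[[0,[-2,-3,0],[0,0,0]],[0,[-4,-6,0],[0,0,0]],[0,[-4,-6,0],[0,0,0]],[0,[-4,-6,0],[0,0,0]],[0,[-4,-6,0],[0,0,0]]]'

```text
t: 12.53
tool_pos: [0.3863, -0.3105, 0.3389]
tcp_rot: [-3.141, -0.001, 0.78]
ft_force: [-0.9, 0.7, -0.3]
width: 0.008
```

```bash
python3 tur.py; python3 - <<'E'
from h import *
p,d=cap('scene');q,_=cap('top')
a=cv2.resize(p[170:360,265:415],None,fx=2.4,fy=2.4,interpolation=cv2.INTER_CUBIC);b=cv2.resize(q[100:360,150:500],(400,297))
o=np.zeros((456,760,3),np.uint8);o[:a.shape[0],:360]=a;o[:297,360:]=b
cv2.imwrite('pics/fin.png',o[...,::-1]);print(arm.state()['tool_pos'],arm.state()['t'])
h=cv2.cvtColor(p,cv2.COLOR_RGB2HSV);m=cv2.inRange(h,(100,100,30),(130,255,255));m[:255]=0;m[300:]=0;m[:,:325]=0;m[:,365:]=0
for y,x in zip(*np.nonzero(m)): print(x,y,world('scene',x,y,float(d[y,x])).round(4))
E
```

```text
top 44 [335.  229.5] [ 0.557  -0.0244] 150.4758580660029 0.060426480416971816
top 47 [355.4255 229.3191] [ 0.5577 -0.087 ] 212.29530192826158 0.06141386633674855
scene 39 [321.5385 277.2308] [ 0.5587 -0.0269] 151.77035567197566 0.05779549768080243
scene 21 [346.     279.2381] [0.6145 0.0012] 84.94569364085504 0.0556360284594136
scene 46 [308.6522 293.5652] [ 0.559  -0.0884] 214.03175414407713 0.06107946556256388
[ 0.38687369 -0.30985716  0.33898811] 12.7333
```

View pics/fin.png

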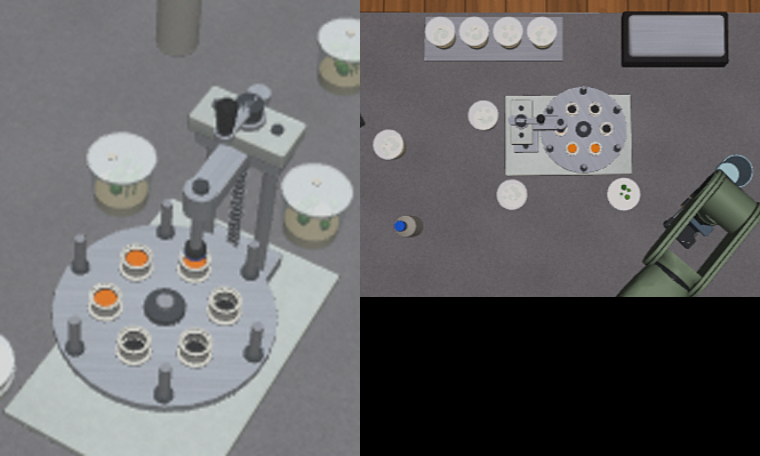

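The last picture shows the orange follower centred under the raised plunger at (196,262). The tubs, dishes and bottle are where they were, and the arm is clear at z = 0.34. The turret matches the detent spots from the start to within about 1°. Handing in.

```bash
python3 -c "
from h import *
print(ticket.finish_job(), arm.state()['t'])"
```

```text
the job is handed in; nothing more can be done
the job is handed in; nothing more can be done
```

The plunger is wound up clear of the spent cartridge, and the turret has been indexed one position clockwise. The cartridge with the orange follower now stands under the plunger. I handed the job in at about 12.7 s on the robot's clock.

- **Crank:** I gripped the free-spinning knob and wound it about 960° clockwise. The drag fell from about 10 N to about 2 N between 720° and 780°, and I stopped 180–240° after that. A depth reading of the plunger's blue lip put the foot about 8 mm above the rim, matching the 7.5–10 mm expected from the turns.
- **Turret:** I pushed post2 past half way with closed fingers and it snapped on. A reading taken while it was still moving showed 53°. After it settled, both cameras gave 60.3°. After I withdrew, the follower positions matched the original stations within about 1°.
- **Failed check:** the repeat look for the blue lip after indexing found no blue pixels, so I did not measure the foot height a second time. The final picture shows the plunger standing clear above the orange follower.
- **Bystanders:** the tubs, dishes and wash bottle look unmoved. The arm partly hid the beaker and covered the forceps in the last view, but it never went low near either.

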